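Shift a laboratory stirrer into low range

ROBOT

A 6-joint arm with a two-finger parallel gripper is mounted at the origin on the work surface. World frame = base frame: x ahead of the robot, y to its left, z up, the work surface at z = 0. Lengths are in m, angles in rad, forces in N, time in s.
With the tool pointing down it reaches from about 0.325 to 0.9 m from the base axis. Payload 3.5 kg.
Tool frame: the origin (TCP) lies between the finger pads; the fingertips stand 25 mm ahead of it and the grasp point (between the pads) lies 6 mm ahead of it (manip.nose_length is the distance from the TCP to the fingertips, in m); z points along the fingers, y is the line along which they close (so a half turn about z gives the same grasp; the last joint's range is limited). The gripper opens to 85 mm and grips with 20 to 120 N. Pads are 22 mm wide; open, the fingers measure 114 mm over their backs; the gripper's body (76 mm by 85 mm) begins 54 mm behind the grasp point. The pads swing forward as they close: fully open they stand 13 mm farther back than shut.
Start: joints at [-1.315, 0.276, -0.026, 1.268, 0, 1.467], TCP at [0.219, -0.585, 0.256] pointing down, gripper open.
Joint ranges: [-3.12, 3.12], [-0.85, 1.88], [-1.08, 1.24], [-1.95, 2.15], [-1.57, 1.53], [-3.14, 3.14]. Speed limits (rad/s): [2.57, 2.57, 3.14, 3.14, 3.14, 3.14].

INTERFACE

Orientations are given as a unit quaternion [w, x, y, z].
In Python, from cell import sense, imaging, order, manip gives the robot as it stands. The module is installed in compiled form; this text tells all that it offers.
- The arm moves only by the shell command python3 -m pendant 'ROWS'. ROWS is JSON, a list of rows, each a list of 5 numbers: the shift along the tool's x, y, z in cm, then the turn about the tool's z in rad, then the closure, from 0 (fully open) to 1 (shut). A call has 1 to 8 rows; each row shifts and turns the commanded pose from where the row before left it, along the tool's axes as they then stand; what a row does not reach is not made up. A row lasts 1/12 s, in which the tool goes at most 41.7 mm and 7.16 degrees, less where a joint would pass 70% of its speed; a pose out of reach is approached as far as the arm can. A call with a gripper value outside its range is refused whole. The fingers move at their own pace and stop on an object; the grip force is fixed at half the most. Time passes only in rows, so rows that do not move let the fingers close. It gives the time, the measured TCP pose, the force, the opening and the grip force at its end, in the units of the state.
- sense(): the state, without advancing time (a new reading comes with each control period).
- imaging.capture(name): name is "scene" or "top" or "wrist"; returns a dict with "img" (480x640x3 uint8, red, green, blue), "z_map" (480x640 float32, m along the optical axis (not along the pixel's ray), 0 where there is no reading), "fx", "fy", "cx", "cy" (pixels), "position" and "rotation" of the camera in the world. Camera axes: x right, y down, z forward; pixel columns grow to the right and rows downward; lengths in m; the calibration is good to about 2 mm. A picture is of the moment at which its call begins.
- order.job_done(): hands the job in; it is judged then, once.
The state is a dict: "clock": time; "joint_pos": joint angles; "qd": joint speeds; "joint_torque": joint torques, N m; "position": TCP position; "ee_rot": TCP orientation; "contact_force": force on the tool from outside, world axes, zero at the start; "wrist_torque": the same for the moment, N m; "opening": finger opening in m; "gripper_force": force on a finger pad.
Only numpy, scipy, OpenCV 4.12 (cv2) and the standard library are available. Lean on these libraries where they do the work, as an engineer would, in place of code of your own. Each camera call takes 0.05 s, during which the arm holds its last target. There are 200 camera calls.

TASK

The overhead stirrer is switched off and in high range; put it into low range for a thick mix. Ease the gear lever over towards low until you feel the teeth butt, rock the spindle by its hand collar until you feel them catch, then ease the lever fully home in low and let go. Never force the teeth, neither with the lever nor by wrenching the spindle once it has caught, and leave the things around the stirrer standing where they are.

Things in the scene. Friction and masses are not known exactly. Their poses are not given: they have to be found in the camera images.
- stirrer: Overhead stirrer on a plate stand, fixed: head 200 x 100 mm, deck top at z 235 mm, pale gearbox with the spindle nearer the robot, grey motor hood and stand rod (16 mm, 205 mm from the spindle) beyond. Origin on the table under the spindle axis; x runs from spindle to rod, y sideways along the lever's swing, z up. Inside, a clutch of five square teeth, out of sight.
- gear_lever (a joint): Gear lever angle, rad: -0.26 high range (side with two pips), 0 neutral, +0.26 low range (one pip, the stirrer's +y side), there fully home at its stop. Takes about 5 N at the knob to move and stays where left. From about +0.06 the teeth may butt: the push then climbs by about 1 N per mm of knob travel. Pushed to 10 N or more and let go, it creeps back a little but keeps the teeth pressed together.
- lever_knob (a point): Centre of the gear lever's black knob, an upright cylinder 22 mm across and 34 mm high, 85 mm above the lever's pivot, about 290 mm above the table and 95 mm beyond the spindle. It moves with the lever, 22 mm either side of neutral along the stirrer's y. Push it from the side or pinch it; the deck around it is clear. Over about 15 N against butting teeth is forcing them.
- collar (a point): Centre of the round steel hand collar on top of the upright spindle: 44 mm across, 36 mm high, with a 13 mm shaft stub 10 mm high on it. Its frame is the stirrer's and does not turn. Turns with about 0.1 Nm. The pressed teeth drop in within 36 degrees of turn one way or the other; then it has about 10 degrees of play and beyond that stiffens by about 6 Nm/rad, springing back; over 0.5 Nm is wrenching.
- beaker: Bystander: small glass beaker, 48 mm across, 62 mm high, on the stand plate beside the head. Origin under its centre.
- small_flask: Bystander: small conical flask, 50 mm across, 75 mm high, on the stand plate at the other side. Origin under its centre.
- large_flask: Bystander: conical flask, 86 mm across, 145 mm high. Origin under its centre.
- tube_rack: Bystander: wooden test tube rack with tubes, 230 x 55 mm, 137 mm high. Origin under its centre.
- jar: Bystander: screw-top glass jar, 84 mm across, 125 mm high. Origin under its centre.
- bottle: Bystander: clear bottle, 62 mm across, 175 mm high. Origin under its centre.
- funnel: Bystander: white funnel standing mouth down, 90 mm across, 95 mm high. Origin under its centre.

How it is judged:
On the way:
1. the lever has been eased over until the clutch teeth butt (contact force between spindle and dog_ring above 2 N), for 0.2 s.
At the end, for the whole second after the job is handed in: The gear lever stands fully home in low range (above 0.235 rad of 0.26, at most about 2 mm short at the knob), at rest and let go, so that the clutch teeth are in full mesh (value of joint gear_lever above 0.235 rad and velocity of joint gear_lever below 0.05 rad/s); the robot touches nothing.
It fails at once if the clutch teeth are forced, by the lever or by the spindle, with more than 26 N (contact force between spindle and dog_ring above 26 N).
It fails at once if a bystander is shifted by more than 30 mm or knocked over (distance of any of beaker, small_flask, large_flask, tube_rack, jar, bottle, funnel from where it was at the start of the episode above 0.03 m or angle between any of beaker, small_flask, large_flask, tube_rack, jar, bottle, funnel's own z axis and vertical above 0.5 rad).
It also fails if it takes over 72 s, if anything falls off the work surface, if the arm or the gripper's body presses on something with over 40 N, if the wrist force passes 120 N, or if a joint passes its speed limit or range.

## Working session

There is one attempt and no reset: what is moved stays moved. The work goes in short steps, Python scripts to look and compute and a shell command to move; the robot and the scene stay as the last step left them, time stands still between calls to the robot, and variables do not carry over. Pictures are saved under pics/ and viewed, at most 10 in all, crops included, and the job is handed in when it is done.

```bash
mkdir -p pics; cat > h.py <<'E'
import numpy as np,cv2
from cell import sense,imaging,order,manip
def cap(n,save=None):
    c=imaging.capture(n)
    if save: cv2.imwrite('pics/'+save,c['img'][:,:,::-1])
    return c
def R(c):
    r=np.array(c['rotation'],float)
    if r.shape==(3,3): return r
    from scipy.spatial.transform import Rotation as Q
    return Q.from_quat([r[1],r[2],r[3],r[0]]).as_matrix()
def cloud(c):
    v,u=np.mgrid[0:480,0:640]; z=c['z_map'].astype(float)
    p=np.stack([(u-c['cx'])/c['fx']*z,(v-c['cy'])/c['fy']*z,z],-1)
    w=p@R(c).T+np.array(c['position']); w[z<=0]=np.nan; return w
E
python3 - <<'E'
from h import *
s=sense(); print({k:np.round(v,3).tolist() for k,v in s.items()}, manip.nose_length)
a=cap('scene','s1.png');b=cap('top','t1.png')
for c in(a,b): print(c['fx'],c['cx'],c['cy'],c['position'],c['rotation'])
cv2.imwrite('pics/both1.png',cv2.resize(np.vstack([a['img'],b['img']])[:,:,::-1],(400,600)))
np.savez('c1.npz',a=a['img'],b=b['img'],wa=cloud(a),wb=cloud(b))
E
```

```text
{'clock': 0.0, 'joint_pos': [-1.315, 0.277, -0.028, 1.268, -0.0, 1.467], 'qd': [0.001, -0.001, -0.0, 0.001, 0.001, -0.002], 'joint_torque': [-0.001, -44.55, 29.521, 0.016, -0.0, -0.0], 'position': [0.219, -0.584, 0.255], 'ee_rot': [-0.001, 0.984, 0.178, -0.0], 'contact_force': [-0.52, 0.05, -0.535], 'wrist_torque': [0.043, -0.008, 0.034], 'gripper_force': 0.0, 'opening': 0.085} 0.025
550.6145703525116 322.47433540447577 235.9700703539131 [ 1.45741975 -0.28023489  1.03252523] [-0.34234689  0.71369655  0.55447612 -0.25688923]
607.0879011777404 316.78549332739203 239.0855278116158 [ 0.30606737 -0.01333605  1.98512103] [ 0.0286783  -0.7032965   0.70994835 -0.0229113 ]
```

View pics/s1.png

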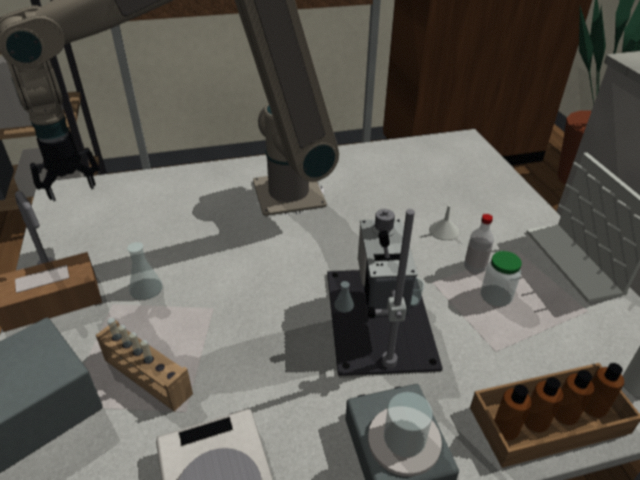

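View pics/t1.png

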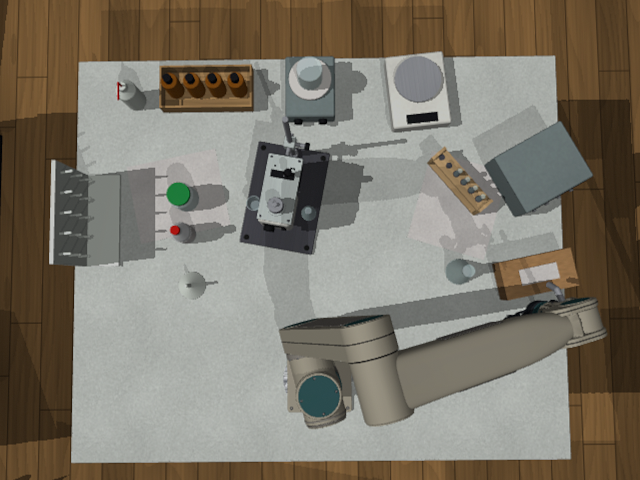

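Scene view: collar at about (385,218), black knob at (384,240) and rod at (405,250). Top view: collar at (276,205), knob near (285,173), beaker and flask on either side of the head at (253,203) and (309,213). Next I'll measure these from both views.

```bash
python3 - <<'E'
from h import *
d=np.load('c1.npz')
wa,wb=d['wa'],d['wb']
# z profile
def blob(w,img,zl,zh,box,n):
    m=(w[...,2]>zl)&(w[...,2]<zh)
    k=np.zeros(m.shape,bool);k[box[1]:box[3],box[0]:box[2]]=1
    m=(m&k).astype(np.uint8)
    q,l,st,ce=cv2.connectedComponentsWithStats(m)
    for i in range(1,q):
        if st[i,4]>6:
            P=w[l==i]; print(n,st[i],ce[i].round(1),np.median(P,0).round(4),P.min(0).round(3),P.max(0).round(3),np.median(img[l==i],0))
blob(wb,d['b'],.25,.5,(230,120,340,270),'top')
blob(wa,d['a'],.25,.5,(340,190,430,330),'scene')
m=(wb[...,2]>.22)&(wb[...,2]<.25); m[:, :230]=0;m[:,340:]=0;m[:120]=0;m[270:]=0
P=wb[m]; r=cv2.minAreaRect((P[:,:2]*1000).astype(np.float32)); print(r,np.median(P[:,2]))
print(cv2.boxPoints(r))
a=cv2.resize(d['a'][195:345,330:440],(440,600),interpolation=cv2.INTER_CUBIC);b=cv2.resize(d['b'][140:260,235:335],(360,432),interpolation=cv2.INTER_CUBIC)
o=np.zeros((600,800,3),np.uint8);o[:,:440]=a;o[:432,440:]=b;cv2.imwrite('pics/crop.png',o[:,:,::-1])
E
```

```text
top [282 120  10  20 116] [286.4 129. ] [0.7247 0.0787 0.3626] [0.721 0.072 0.251] [0.732 0.088 0.445] [61.5 62.5 65. ]
top [283 169   9   8  58] [286.7 172.5] [0.6171 0.0819 0.3025] [0.608 0.07  0.279] [0.627 0.094 0.313] [17.  17.  19.5]
top [267 197  17  17 207] [274.8 205.3] [0.5274 0.1173 0.2822] [0.507 0.096 0.253] [0.551 0.14  0.303] [129. 131. 135.]
scene [375 208  20  46 574] [384.2 226. ] [0.5482 0.1045 0.2817] [0.508 0.069 0.25 ] [0.633 0.139 0.309] [43. 43. 44.]
scene [396 208  19  83 694] [404.7 248.3] [0.7369 0.0771 0.3597] [0.723 0.071 0.25 ] [0.742 0.089 0.445] [47. 47. 48.]
((603.989501953125, 104.54158020019531), (102.64875793457031, 256.1388854980469), 79.05426025390625) 0.23518048276065073
[[468.50455   78.46866 ]
 [719.9836    29.833187]
 [739.4745   130.6145  ]
 [487.99542  179.24997 ]]
```

View pics/crop.png

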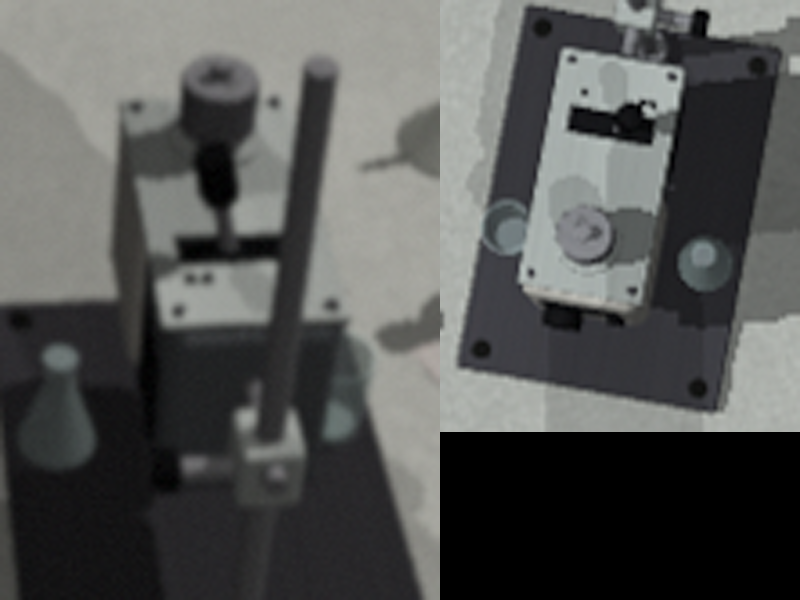

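The geometry agrees: spindle to rod is 205 mm, yaw about −11°, knob on the −y (high) side. First I'll raise the arm, turn it so tool x lies along stirrer +y, and close the fingers.

```bash
cat >> h.py <<'E'
from scipy.spatial.transform import Rotation as Q
C=np.array([.528,.118]); yaw=np.arctan2(-.039,.201)
X=np.array([np.cos(yaw),np.sin(yaw)]);Y=np.array([-X[1],X[0]])
def st(x,y,z): return np.r_[C+x*X+y*Y,z]
def tell(goal=None,yawgoal=None):
    s=sense();q=s['ee_rot'];r=Q.from_quat([q[1],q[2],q[3],q[0]]).as_matrix();p=np.array(s['position'])
    d=p[:2]-C
    print('t',round(s['clock'],2),'stir xyz mm',np.round([d@X*1e3,d@Y*1e3,p[2]*1e3],1),'Fst',np.round([s['contact_force'][:2]@X if 0 else np.dot(s['contact_force'][:2],X),np.dot(s['contact_force'][:2],Y),s['contact_force'][2]],2),'Mz',np.round(s['wrist_torque'],3),'open',round(s['opening'],4),'grip',round(s['gripper_force'],1))
    ty=np.arctan2(r[1,0],r[0,0]); print('j1,j6',np.round([s['joint_pos'][0],s['joint_pos'][5]],2),'tool yaw rel stirrer deg',round(np.degrees(ty-yaw),2),'tilt',r[2,2].round(4))
    if goal is not None: print('delta tool cm',np.round(r.T@(goal-p)*100,2))
E
python3 -m pendant '[[0,0,-2,-0.12,1],[0,0,-2,-0.12,1],[0,0,-2,-0.12,1],[0,0,-2,-0.12,1],[0,0,-2,-0.12,1],[0,0,-2,-0.12,1],[0,0,-2,-0.12,1],[0,0,-2,-0.12,1]]'
python3 -c "
from h import *
tell(st(.095,-.065,.40))"
```

```text
clock: 0.77
position: [0.2194, -0.5849, 0.4166]
ee_rot: [-0.001, 0.789, 0.615, 0.0]
contact_force: [-0.6, -0.0, 0.5]
opening: 0.0002
gripper_force: 0.0
t 0.77 stir xyz mm [-169.1 -748.8  416.6] Fst [-0.61 -0.14  0.5 ] Mz [-0.046 -0.012 -0.051] open 0.0002 grip 0.0
j1,j6 [-1.32  0.5 ] tool yaw rel stirrer deg 86.88 tilt -1.0
delta tool cm [69.71 22.65  1.73]
```

```bash

python3 -m pendant '[[3.8,1.2,0,0,1],[3.8,1.2,0,0,1],[3.8,1.2,0,0,1],[3.8,1.2,0,0,1],[3.8,1.2,0,0,1],[3.8,1.2,0,0,1],[3.8,1.2,0,0,1],[3.8,1.2,0,0,1]]' >/dev/null
python3 -m pendant '[[3.8,1.2,0,0,1],[3.8,1.2,0,0,1],[3.8,1.2,0,0,1],[3.8,1.2,0,0,1],[3.8,1.2,0,0,1],[3.8,1.2,0,0,1],[3.8,1.2,0,0,1],[0,0,0,-0.054,1]]'
python3 - <<'E'
from h import *
tell(st(.095,-.065,.30))
c=cap('wrist','w1.png'); print(c['position'])
w=cloud(c); m=(w[...,2]>.27)&(w[...,2]<.325)&(c['img'].max(2)<60)
print(m.sum(),np.nanmedian(w[m],0)); 
P=w[m][:,:2]-C; print(np.percentile(P@X,[2,50,98]),np.percentile(P@Y,[2,50,98]))
E
```

```text
clock: 2.1
position: [0.5383, -0.0727, 0.4152]
ee_rot: [-0.001, 0.771, 0.637, 0.001]
contact_force: [-0.2, -0.6, -0.4]
opening: -0.0003
gripper_force: 0.0
t 2.1 stir xyz mm [  46.4 -185.2  415.2] Fst [-0.12 -0.64 -0.43] Mz [-0.032 -0.018  0.017] open -0.0003 grip 0.0
j1,j6 [-0.25  1.51] tool yaw rel stirrer deg 90.07 tilt -1.0
delta tool cm [11.98  4.88 11.56]
[ 0.55135765 -0.00196535  0.53285629]
0 [nan nan nan]
  return np.nanmean(a, axis, out=out, keepdims=keepdims)
Traceback (most recent call last):
IndexError: index -1 is out of bounds for axis 0 with size 0
```

View pics/w1.png

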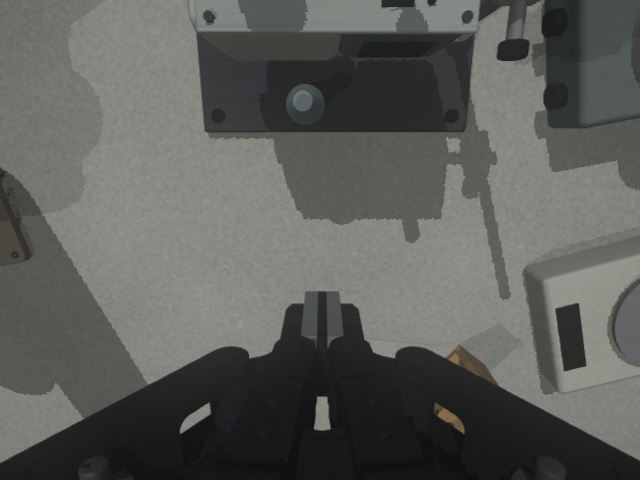

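The wrist view shows the stand plate edge and small flask at (305,103), the head edge at the top and the closed fingers at (322,310). I'll move closer and remeasure the knob and collar.

```bash

python3 -m pendant '[[2.6,1.7,1.5,0,1],[2.6,1.6,1.5,0,1],[2.7,1.6,1.5,0,1],[0,0,0,0,1],[0,0,0,0,1]]'
python3 - <<'E'
from h import *
tell(st(.095,-.065,.29))
c=cap('wrist','w2.png')
w=cloud(c)
d=w[...,:2]-C; sx,sy=d@X,d@Y
for n,m in(('knob',(w[...,2]>.27)&(w[...,2]<.33)&(abs(sx-.095)<.03)&(abs(sy)<.05)),('knobtop',(w[...,2]>.297)&(w[...,2]<.33)&(abs(sx-.095)<.03)&(abs(sy)<.05)),('collar',(w[...,2]>.255)&(abs(sx)<.035)&(abs(sy)<.035)),('coltop',(w[...,2]>.287)&(w[...,2]<.297)&(abs(sx)<.035)&(abs(sy)<.035)),('rod',(w[...,2]>.25)&(abs(sx-.205)<.03)&(abs(sy)<.03))):
    if m.sum()>5: print(n,m.sum(),[np.percentile(q[m]*1e3,[2,50,98]).round(1) for q in(sx,sy,w[...,2])])
E
```

```text
clock: 2.57
position: [0.5989, -0.01, 0.3691]
ee_rot: [-0.001, 0.773, 0.634, -0.002]
contact_force: [-0.2, 0.1, -0.1]
opening: 0.0004
gripper_force: 0.0
t 2.57 stir xyz mm [  94.  -112.1  369.1] Fst [-0.2   0.09 -0.13] Mz [0.007 0.023 0.056] open 0.0004 grip 0.0
j1,j6 [-0.12  1.64] tool yaw rel stirrer deg 89.66 tilt -1.0
delta tool cm [4.72 0.11 7.91]
knob 2037 [array([ 87.6,  96.8, 106.5]), array([-29.4, -19.7,  -7.8]), array([290. , 304.2, 306.5])]
knobtop 1966 [array([ 87.6,  97.2, 106.5]), array([-29.5, -20. , -10.5]), array([300.2, 304.2, 306.5])]
collar 8098 [array([-16.5,   7.1,  24. ]), array([-20.6,  -1.9,  16.1]), array([258.7, 281.5, 292.1])]
coltop 785 [array([-3.1,  3.2,  8.4]), array([-5.7, -0. ,  5.8]), array([287.7, 291.4, 292.9])]
rod 4570 [array([198.5, 200.2, 207. ]), array([-7.3, -2.4,  6.6]), array([253.5, 306.9, 338.8])]
```

View pics/w2.png

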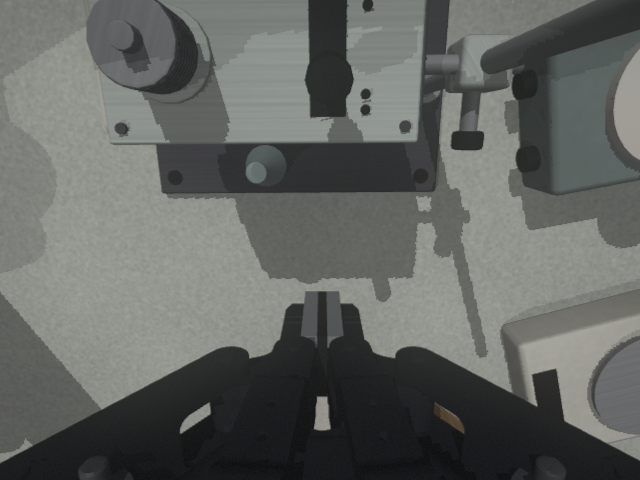

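The wrist view shows the knob at (329,78) beside the two pips at (366,103), and the collar at (145,45) with its stub at (124,38). Knob top is z 305 and stub top z 292, so the collar centre is near 264. Next I'll descend beside the knob on the high side.

```bash

python3 -m pendant '[[2.6,0.15,0,0,1],[2.6,0.15,3,0,1],[0,0,3,0,1],[0,0,1.4,0,1],[0,0,0,0,1]]' >/dev/null; python3 -c "
from h import *
tell()"
python3 -m pendant '[[0.5,0,0,0,1],[0.5,0,0,0,1],[0.5,0,0,0,1],[0,0,0,0,1]]' >/dev/null; python3 -c "
from h import *
tell()"
```

```text
t 3.03 stir xyz mm [ 95.4 -61.8 294. ] Fst [-0.53 -0.46 -0.18] Mz [-0.023  0.009 -0.018] open -0.0001 grip 0.0
j1,j6 [-0.04  1.73] tool yaw rel stirrer deg 89.55 tilt -1.0
t 3.37 stir xyz mm [ 99.1 -44.6 299.5] Fst [-0.76  0.14 -0.58] Mz [ 0.041 -0.047 -0.017] open -0.0 grip 0.0
j1,j6 [-0.01  1.75] tool yaw rel stirrer deg 89.65 tilt -1.0
```

```bash

python3 -m pendant '[[0.4,-0.2,0.3,0,1],[0.3,0,0,0,1],[0,0,0,0,1]]' >/dev/null; python3 -c "
from h import *
tell()"
python3 -m pendant '[[0.3,0,0,0,1],[0.3,0,0,0,1],[0,0,0,0,1]]' >/dev/null; python3 -c "
from h import *
tell()"
```

```text
t 3.62 stir xyz mm [ 96.8 -39.3 295.6] Fst [-0.04 -4.19  3.  ] Mz [-0.84   0.099 -0.066] open 0.0 grip 2.3
j1,j6 [-0.    1.77] tool yaw rel stirrer deg 89.6 tilt -1.0
t 3.87 stir xyz mm [ 96.8 -33.3 295.7] Fst [ 0.73 -4.9   2.9 ] Mz [-0.855  0.154 -0.024] open -0.0001 grip 2.4
j1,j6 [0.01 1.77] tool yaw rel stirrer deg 89.59 tilt -1.0
```

```bash
T='python3 -c "from h import *;tell()"'
python3 -m pendant '[[0.3,0,0,0,1],[0.3,0,0,0,1],[0.3,0,0,0,1],[0.2,0,0,0,1],[0,0,0,0,1]]' >/dev/null; eval $T
python3 -m pendant '[[0.2,0,0,0,1],[0.2,0,0,0,1],[0,0,0,0,1]]' >/dev/null; eval $T
```

```text
t 4.28 stir xyz mm [ 96.8 -22.1 295.5] Fst [-0.59 -5.19  4.77] Mz [-0.866  0.04  -0.067] open 0.0001 grip 2.4
j1,j6 [0.02 1.79] tool yaw rel stirrer deg 89.61 tilt -1.0
t 4.53 stir xyz mm [ 96.8 -18.6 295.5] Fst [ 0.79 -5.98  4.2 ] Mz [-1.219  0.186 -0.006] open 0.0001 grip 3.1
j1,j6 [0.03 1.8 ] tool yaw rel stirrer deg 89.59 tilt -1.0
```

```bash
T='python3 -c "from h import *;tell()"'
python3 -m pendant '[[0.2,0,0,0,1],[0,0,0,0,1]]' >/dev/null; eval $T
python3 -m pendant '[[0.15,0,0,0,1],[0,0,0,0,1]]' >/dev/null; eval $T
```

```text
t 4.7 stir xyz mm [ 96.8 -16.7 295.6] Fst [ 1.24 -6.83  4.13] Mz [-1.28   0.224 -0.041] open -0.0 grip 3.1
j1,j6 [0.03 1.8 ] tool yaw rel stirrer deg 89.58 tilt -1.0
t 4.87 stir xyz mm [ 96.8 -15.7 295.6] Fst [ 0.03 -8.26  6.09] Mz [-1.506  0.282  0.017] open -0.0002 grip 3.7
j1,j6 [0.03 1.8 ] tool yaw rel stirrer deg 89.57 tilt -1.0
```

```bash
T='python3 -c "from h import *;tell()"'
python3 -m pendant '[[0.15,0,0,0,1],[0,0,0,0,1]]' >/dev/null; eval $T
python3 -m pendant '[[0.15,0,0,0,1],[0,0,0,0,1]]' >/dev/null; eval $T
```

```text
t 5.03 stir xyz mm [ 96.8 -14.6 295.7] Fst [-0.63 -8.94  5.14] Mz [-1.664e+00  3.770e-01 -1.000e-03] open 0.0 grip 4.3
j1,j6 [0.04 1.81] tool yaw rel stirrer deg 89.56 tilt -1.0
t 5.2 stir xyz mm [ 96.8 -13.5 295.7] Fst [-0.65 -9.73  6.11] Mz [-1.898  0.45   0.012] open 0.0001 grip 4.8
j1,j6 [0.04 1.81] tool yaw rel stirrer deg 89.55 tilt -1.0
```

```bash
T='python3 -c "from h import *;tell()"'
python3 -m pendant '[[0.15,0,0,0,1],[0,0,0,0,1]]' >/dev/null; eval $T
python3 -m pendant '[[0.12,0,0,0,1],[0,0,0,0,1],[0,0,0,0,1],[0,0,0,0,1]]' >/dev/null; eval $T
```

```text
t 5.37 stir xyz mm [ 96.8 -12.4 295.8] Fst [ -0.51 -10.32   6.13] Mz [-2.055  0.538  0.025] open -0.0002 grip 5.3
j1,j6 [0.04 1.81] tool yaw rel stirrer deg 89.53 tilt -1.0
t 5.7 stir xyz mm [ 96.8 -11.6 295.8] Fst [ -0.7  -11.52   6.36] Mz [-2.229  0.557 -0.031] open 0.0002 grip 5.7
j1,j6 [0.04 1.81] tool yaw rel stirrer deg 89.51 tilt -1.0
```

Teeth are butting at about 11.5 N. I'll add a touch more, back off, lift, open and move over the collar.

```bash
T='python3 -c "from h import *;tell(st(.0025,0,.38))"'
python3 -m pendant '[[0.1,0,0,0,1],[0,0,0,0,1],[0,0,0,0,1]]' >/dev/null; eval $T
python3 -m pendant '[[-0.5,0,0,0,1],[-1.5,0,0,0,1],[-1.5,0,0,0,1],[0,0,-3,0,1],[0,0,-3,0,1],[0,0,-2.5,0,0.2],[0,0,0,0,0],[0,0,0,0,0]]' >/dev/null; eval $T
python3 - <<'E'
from h import *
c=cap('wrist'); w=cloud(c); d=w[...,:2]-C; sx,sy=d@X,d@Y
for n,m in(('knobtop',(w[...,2]>.295)&(w[...,2]<.33)&(abs(sx-.097)<.03)&(abs(sy)<.05)),('stub',(w[...,2]>.285)&(w[...,2]<.31)&(abs(sx)<.03)&(abs(sy)<.03)),('collar',(w[...,2]>.275)&(w[...,2]<.285)&(abs(sx)<.035)&(abs(sy)<.035))):
    if m.sum()>5: print(n,m.sum(),[np.percentile(q[m]*1e3,[2,50,98]).round(1) for q in(sx,sy,w[...,2])])
E
```

```text
t 5.95 stir xyz mm [ 96.8 -10.9 295.8] Fst [ -0.97 -12.72   7.87] Mz [-2.396  0.644 -0.011] open 0.0003 grip 6.1
j1,j6 [0.04 1.81] tool yaw rel stirrer deg 89.5 tilt -1.0
delta tool cm [ 0.93 -9.42 -8.45]
t 6.62 stir xyz mm [ 96.8 -42.6 381.1] Fst [ 0.13 -0.02 -0.35] Mz [-0.01  -0.037  0.01 ] open 0.036 grip 0.0
j1,j6 [-0.01  1.76] tool yaw rel stirrer deg 89.61 tilt -1.0
delta tool cm [ 4.2  -9.46  0.09]
knobtop 1464 [array([ 87.5,  97. , 106.4]), array([ 2.6, 12.2, 21.4]), array([302. , 305.7, 307.5])]
stub 546 [array([-3.3,  3.4,  8.5]), array([-5. ,  0.9,  6.4]), array([285.4, 291.4, 292.8])]
collar 4443 [array([-16.9,   5.4,  23.3]), array([-18.9,   2.4,  20.8]), array([277.7, 281.4, 283. ])]
```

```bash
T='python3 -c "from h import *;tell(st(.003,.0008,.274))"'
python3 -m pendant '[[1.4,-3.1,0,0,0],[1.4,-3.1,0,0,0],[1.5,-3.2,0,0,0],[0,0,0,0,0],[0,0,0,0,0]]' >/dev/null; eval $T
python3 - <<'E'
from h import *
c=cap('wrist','w3.png'); w=cloud(c); d=w[...,:2]-C; sx,sy=d@X,d@Y
for n,m in(('stub',(w[...,2]>.285)&(w[...,2]<.31)&(abs(sx)<.03)&(abs(sy)<.03)),('knobtop',(w[...,2]>.295)&(w[...,2]<.33)&(abs(sx-.097)<.03)&(abs(sy)<.05))):
    if m.sum()>5: print(n,m.sum(),[np.percentile(q[m]*1e3,[2,50,98]).round(1) for q in(sx,sy,w[...,2])])
E
```

```text
t 7.08 stir xyz mm [2.000e-01 1.700e+00 3.777e+02] Fst [ 0.45 -0.07  0.5 ] Mz [-0.016 -0.015 -0.022] open 0.0856 grip 0.0
j1,j6 [0.1  1.87] tool yaw rel stirrer deg 89.76 tilt -1.0
delta tool cm [-0.08  0.31 10.37]
stub 445 [array([-3.5,  2.2,  7.8]), array([-4.8,  1.6,  6.7]), array([285.8, 291.5, 292.9])]
knobtop 1558 [array([ 86.3,  94.3, 105.5]), array([ 3. , 13. , 21.8]), array([296.1, 305.6, 307.6])]
```

View pics/w3.png

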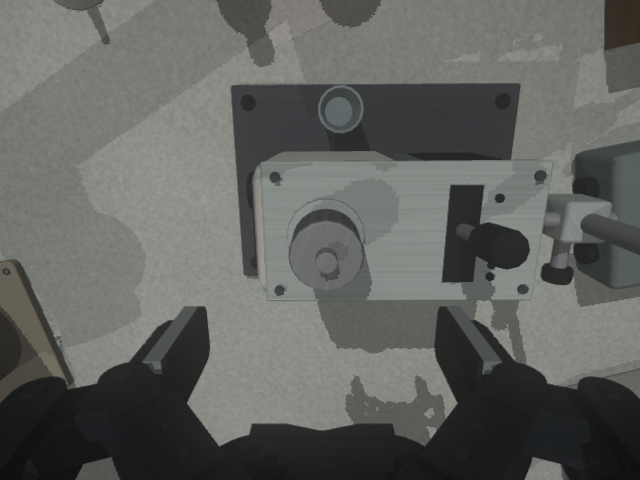

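The wrist view shows the collar at (326,255) centred between the open fingers (midline about 322), with the knob at (498,245). Now I'll descend and grip.

```bash
T='python3 -c "from h import *;tell(st(.0025,.001,.274))"'
python3 -m pendant '[[-0.05,0.2,3.5,0,0],[0,0,3.5,0,0],[0,0,3.3,0,0],[0,0,0,0,0],[0,0,0,0,0]]' >/dev/null; eval $T
python3 -m pendant '[[0,0,0,0,1],[0,0,0,0,1],[0,0,0,0,1],[0,0,0,0,1],[0,0,0,0,1],[0,0,0,0,1]]' >/dev/null; eval $T
```

```text
t 7.55 stir xyz mm [ 3.200e+00 -1.000e-01  2.736e+02] Fst [-0.52  1.57  0.99] Mz [-0.022 -0.002 -0.032] open 0.0856 grip 0.0
j1,j6 [0.1  1.87] tool yaw rel stirrer deg 89.58 tilt -1.0
delta tool cm [ 0.11 -0.08 -0.04]
t 8.05 stir xyz mm [  2.5   1.4 279.3] Fst [-8.11 -1.01  8.5 ] Mz [3.110e-01 1.909e+00 1.000e-03] open 0.0423 grip 61.6
j1,j6 [0.1  1.87] tool yaw rel stirrer deg 89.67 tilt -1.0
delta tool cm [-0.05  0.01  0.53]
```

```bash
T='python3 -c "from h import *;tell()"'
python3 -m pendant '[[0,-0.1,-0.3,0,1],[0,0,0,0,1]]' >/dev/null; eval $T
cat > guard.py <<'E'
from h import *
import sys
tell(); sys.exit(int(abs(sense()['wrist_torque'][2])>0.2))
E
python3 -m pendant '[[0,0,0,-0.04,1],[0,0,0,0,1]]' >/dev/null; python3 guard.py && python3 -m pendant '[[0,0,0,-0.04,1],[0,0,0,0,1]]' >/dev/null&& python3 guard.py
```

```text
t 8.22 stir xyz mm [  2.4   1.4 279.4] Fst [-2.78  1.64 -3.14] Mz [ 0.522  0.625 -0.045] open 0.0423 grip 64.9
j1,j6 [0.1  1.87] tool yaw rel stirrer deg 89.66 tilt -1.0
t 8.38 stir xyz mm [  2.4   1.4 279.4] Fst [-4.23  1.88 -1.71] Mz [ 0.661  0.845 -0.047] open 0.0425 grip 65.0
j1,j6 [0.1  1.83] tool yaw rel stirrer deg 91.98 tilt -1.0
t 8.55 stir xyz mm [  2.4   1.4 279.4] Fst [-4.62  1.61 -2.54] Mz [ 0.628  0.897 -0.044] open 0.042 grip 65.0
j1,j6 [0.1  1.79] tool yaw rel stirrer deg 94.25 tilt -1.0
```

```bash

python3 -m pendant '[[0,0,0,-0.05,1],[0,0,0,0,1]]' >/dev/null && python3 guard.py && python3 -m pendant '[[0,0,0,-0.05,1],[0,0,0,0,1]]' >/dev/null&& python3 guard.py && python3 -m pendant '[[0,0,0,-0.05,1],[0,0,0,0,1]]' >/dev/null && python3 guard.py && python3 -m pendant '[[0,0,0,-0.05,1],[0,0,0,0,1]]' >/dev/null && python3 guard.py && python3 -m pendant '[[0,0,0,-0.05,1],[0,0,0,0,1]]' >/dev/null && python3 guard.py && python3 -m pendant '[[0,0,0,-0.05,1],[0,0,0,0,1]]' >/dev/null && python3 guard.py
```

```text
t 8.72 stir xyz mm [  2.3   1.4 279.4] Fst [-5.27  1.55 -1.27] Mz [ 0.653  0.95  -0.091] open 0.0422 grip 65.0
j1,j6 [0.1  1.74] tool yaw rel stirrer deg 97.13 tilt -1.0
t 8.88 stir xyz mm [  2.3   1.4 279.4] Fst [-3.88  2.92 -1.54] Mz [ 0.623  0.948 -0.04 ] open 0.0421 grip 65.0
j1,j6 [0.1  1.69] tool yaw rel stirrer deg 100.0 tilt -1.0
t 9.05 stir xyz mm [  2.3   1.4 279.4] Fst [-4.83  2.01 -2.1 ] Mz [ 0.669  0.993 -0.122] open 0.0423 grip 65.0
j1,j6 [0.1  1.64] tool yaw rel stirrer deg 102.86 tilt -1.0
t 9.22 stir xyz mm [  2.2   1.4 279.3] Fst [-4.84  2.42 -1.91] Mz [ 0.673  1.    -0.038] open 0.0425 grip 65.0
j1,j6 [0.1  1.59] tool yaw rel stirrer deg 105.73 tilt -1.0
t 9.38 stir xyz mm [  2.2   1.4 279.4] Fst [-4.26  2.75 -2.11] Mz [ 0.703  1.046 -0.094] open 0.0422 grip 65.0
j1,j6 [0.1  1.54] tool yaw rel stirrer deg 108.6 tilt -1.0
t 9.55 stir xyz mm [  2.2   1.4 279.4] Fst [-5.89  3.07 -1.37] Mz [ 0.663  1.058 -0.061] open 0.0419 grip 65.0
j1,j6 [0.1  1.49] tool yaw rel stirrer deg 111.46 tilt -1.0
```

```bash

python3 -m pendant '[[0,0,0,-0.05,1],[0,0,0,0,1]]' >/dev/null && python3 guard.py && python3 -m pendant '[[0,0,0,-0.05,1],[0,0,0,0,1]]' >/dev/null&& python3 guard.py && python3 -m pendant '[[0,0,0,-0.05,1],[0,0,0,0,1]]' >/dev/null && python3 guard.py && python3 -m pendant '[[0,0,0,-0.05,1],[0,0,0,0,1]]' >/dev/null && python3 guard.py && python3 -m pendant '[[0,0,0,-0.05,1],[0,0,0,0,1]]' >/dev/null && python3 guard.py && python3 -m pendant '[[0,0,0,-0.05,1],[0,0,0,0,1]]' >/dev/null && python3 guard.py
python3 - <<'E'
from h import *
for n in('top','scene'):
    c=cap(n); w=cloud(c); d=w[...,:2]-C; sx,sy=d@X,d@Y
    m=(w[...,2]>.275)&(w[...,2]<.33)&(abs(sx-.097)<.02)&(abs(sy)<.05)&(c['img'].max(2)<60)
    print(n,m.sum(),[np.percentile(q[m]*1e3,[2,50,98]).round(1) for q in(sx,sy,w[...,2])] if m.sum() else '')
E
```

```text
t 9.72 stir xyz mm [  2.1   1.4 279.4] Fst [-5.15  3.04 -1.79] Mz [ 0.563  1.066 -0.035] open 0.0427 grip 65.0
j1,j6 [0.1  1.44] tool yaw rel stirrer deg 114.32 tilt -1.0
t 9.88 stir xyz mm [  2.1   1.3 279.4] Fst [-4.8   2.2  -1.54] Mz [ 0.622  1.125 -0.053] open 0.0422 grip 65.0
j1,j6 [0.1  1.39] tool yaw rel stirrer deg 117.19 tilt -1.0
t 10.05 stir xyz mm [  2.1   1.3 279.4] Fst [-5.09  2.13 -1.87] Mz [ 0.596  1.112 -0.045] open 0.0422 grip 65.0
j1,j6 [0.1  1.34] tool yaw rel stirrer deg 120.05 tilt -1.0
t 10.22 stir xyz mm [  2.1   1.3 279.4] Fst [-5.01  2.26 -0.73] Mz [ 0.632  1.118 -0.057] open 0.0424 grip 65.0
j1,j6 [0.1  1.29] tool yaw rel stirrer deg 122.92 tilt -1.0
t 10.38 stir xyz mm [  2.    1.3 279.4] Fst [-5.34  3.05 -2.38] Mz [ 0.557  1.146 -0.056] open 0.0426 grip 65.0
j1,j6 [0.1  1.24] tool yaw rel stirrer deg 125.78 tilt -1.0
t 10.55 stir xyz mm [  2.    1.2 279.4] Fst [-6.23  2.58 -1.23] Mz [ 0.526  1.165 -0.063] open 0.0427 grip 65.0
j1,j6 [0.1  1.19] tool yaw rel stirrer deg 128.65 tilt -1.0
top 3 [array([ 94.9,  96.6, 101.2]), array([-0.8, -0.7,  0.9]), array([284.7, 290. , 296.1])]
scene 141 [array([ 95.7, 104.7, 109.6]), array([ 0.7,  9.2, 20. ]), array([276.7, 295.2, 309.9])]
```

```bash

python3 -m pendant '[[0,0,0,-0.05,1],[0,0,0,0,1]]' >/dev/null && python3 guard.py && python3 -m pendant '[[0,0,0,-0.05,1],[0,0,0,0,1]]' >/dev/null&& python3 guard.py && python3 -m pendant '[[0,0,0,-0.05,1],[0,0,0,0,1]]' >/dev/null && python3 guard.py && python3 -m pendant '[[0,0,0,-0.05,1],[0,0,0,0,1]]' >/dev/null && python3 guard.py && python3 -m pendant '[[0,0,0,-0.05,1],[0,0,0,0,1]]' >/dev/null && python3 guard.py && python3 -m pendant '[[0,0,0,-0.05,1],[0,0,0,0,1]]' >/dev/null && python3 guard.py
python3 - <<'E'
from h import *
for n in('wrist','scene'):
    c=cap(n,n+'4.png'); w=cloud(c); d=w[...,:2]-C; sx,sy=d@X,d@Y
    m=(w[...,2]>.275)&(w[...,2]<.33)&(abs(sx-.097)<.02)&(abs(sy)<.05)&(c['img'].max(2)<60)
    print(n,m.sum(),[np.percentile(q[m]*1e3,[2,50,98]).round(1) for q in(sx,sy,w[...,2])] if m.sum() else '')
E
```

```text
t 10.82 stir xyz mm [  2.    1.2 279.4] Fst [-5.69  1.79 -0.45] Mz [0.508 1.185 0.003] open 0.0424 grip 65.0
j1,j6 [0.1  1.14] tool yaw rel stirrer deg 131.51 tilt -1.0
t 10.98 stir xyz mm [  2.    1.2 279.4] Fst [-5.46  2.   -0.59] Mz [ 0.531  1.185 -0.073] open 0.0426 grip 65.1
j1,j6 [0.1  1.09] tool yaw rel stirrer deg 134.38 tilt -1.0
t 11.15 stir xyz mm [  1.9   1.2 279.4] Fst [-5.39  2.31 -0.85] Mz [0.52  1.187 0.016] open 0.0425 grip 65.1
j1,j6 [0.1  1.04] tool yaw rel stirrer deg 137.25 tilt -1.0
t 11.32 stir xyz mm [  1.9   1.2 279.4] Fst [-6.01  1.15 -1.23] Mz [0.487 1.179 0.087] open 0.042 grip 65.0
j1,j6 [0.1  0.99] tool yaw rel stirrer deg 140.13 tilt -1.0
t 11.48 stir xyz mm [  1.9   1.1 279.4] Fst [-6.7   1.71 -1.32] Mz [0.429 1.204 0.028] open 0.0423 grip 65.1
j1,j6 [0.1  0.94] tool yaw rel stirrer deg 142.99 tilt -1.0
t 11.65 stir xyz mm [  1.8   1.1 279.3] Fst [-5.    1.87 -1.57] Mz [0.457 1.197 0.057] open 0.0422 grip 65.1
j1,j6 [0.1  0.89] tool yaw rel stirrer deg 145.86 tilt -1.0
wrist 2 [array([87.1, 87.4, 87.7]), array([13.3, 13.8, 14.3]), array([275.2, 275.2, 275.3])]
scene 139 [array([ 94.7, 104.1, 109.1]), array([ 0.7,  9.4, 20.6]), array([276.5, 295.8, 309.6])]
```

View pics/wrist4.png

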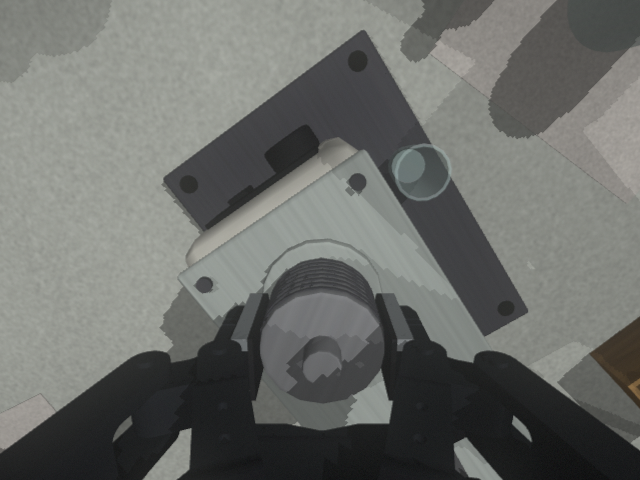

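The wrist view shows the collar (322,345) well gripped between the pads with the beaker at (421,172). No catch felt in the first 56°, so I'll continue the same way under the guard.

```bash

python3 -m pendant '[[0,0,0,-0.05,1],[0,0,0,0,1]]' >/dev/null && python3 guard.py && python3 -m pendant '[[0,0,0,-0.05,1],[0,0,0,0,1]]' >/dev/null&& python3 guard.py && python3 -m pendant '[[0,0,0,-0.05,1],[0,0,0,0,1]]' >/dev/null && python3 guard.py && python3 -m pendant '[[0,0,0,-0.05,1],[0,0,0,0,1]]' >/dev/null && python3 guard.py && python3 -m pendant '[[0,0,0,-0.05,1],[0,0,0,0,1]]' >/dev/null && python3 guard.py && python3 -m pendant '[[0,0,0,-0.05,1],[0,0,0,0,1]]' >/dev/null && python3 guard.py
```

```text
t 11.92 stir xyz mm [  1.8   1.1 279.3] Fst [-5.81  1.59 -0.97] Mz [0.456 1.293 0.064] open 0.0425 grip 65.1
j1,j6 [0.1  0.84] tool yaw rel stirrer deg 148.73 tilt -1.0
t 12.08 stir xyz mm [  1.8   1.  279.4] Fst [-5.71  1.97 -0.59] Mz [0.395 1.264 0.062] open 0.0424 grip 65.1
j1,j6 [0.1  0.79] tool yaw rel stirrer deg 151.59 tilt -1.0
t 12.25 stir xyz mm [  1.8   1.  279.3] Fst [-6.21  1.08 -0.91] Mz [ 0.333  1.257 -0.034] open 0.0421 grip 65.1
j1,j6 [0.1  0.74] tool yaw rel stirrer deg 154.45 tilt -1.0
t 12.42 stir xyz mm [  1.8   1.  279.3] Fst [-5.98  1.88 -0.47] Mz [ 0.355  1.188 -0.128] open 0.0419 grip 65.1
j1,j6 [0.1  0.69] tool yaw rel stirrer deg 157.28 tilt -1.0
t 12.58 stir xyz mm [  1.8   1.  279.4] Fst [-6.35  2.06 -1.38] Mz [ 0.368  1.23  -0.324] open 0.0423 grip 65.1
j1,j6 [0.1  0.64] tool yaw rel stirrer deg 160.11 tilt -1.0
```

Caught: torque rose to 0.32 Nm. I'll ease back to mid-play, release, and return to the lever.

```bash
T='python3 -c "from h import *;tell(st(.097,-.05,.38))"'
python3 -m pendant '[[0,0,0,0.06,1],[0,0,0,0.06,1],[0,0,0,0.05,1],[0,0,0,0,1]]' >/dev/null; eval $T
python3 -m pendant '[[0,0,0,0,0],[0,0,0,0,0],[0,0,0,0,0],[0,0,0,0,0],[0,0,0,0,0],[0,0,-1,0,0],[0,0,-3.5,0,0],[0,0,-3.5,0,0]]' >/dev/null; eval $T
python3 - <<'E'
from h import *
for n in('top','scene'):
    c=cap(n); w=cloud(c); d=w[...,:2]-C; sx,sy=d@X,d@Y
    m=(w[...,2]>.275)&(w[...,2]<.33)&(abs(sx-.097)<.02)&(abs(sy)<.05)&(c['img'].max(2)<60)
    print(n,m.sum(),[np.percentile(q[m]*1e3,[2,50,98]).round(1) for q in(sx,sy,w[...,2])] if m.sum() else '')
E
```

```text
t 12.92 stir xyz mm [  1.8   1.1 279.3] Fst [-5.66  1.53 -0.89] Mz [ 0.415  1.198 -0.027] open 0.0427 grip 65.1
j1,j6 [0.1  0.81] tool yaw rel stirrer deg 150.24 tilt -1.0
delta tool cm [-10.77   0.27 -10.1 ]
t 13.58 stir xyz mm [  2.1   0.5 359. ] Fst [1.12 1.49 0.62] Mz [ 0.024 -0.029 -0.015] open 0.0851 grip 0.0
j1,j6 [0.1  0.81] tool yaw rel stirrer deg 150.36 tilt -1.0
delta tool cm [-10.74   0.3   -2.14]
top 10 [array([ 89.2,  94.7, 101. ]), array([-1.2,  1.2,  2.3]), array([282.9, 295. , 303. ])]
scene 139 [array([ 94.4, 104.7, 109.2]), array([ 0.7,  9.3, 20.4]), array([276.2, 297.1, 308.5])]
```

```bash
T='python3 -c "from h import *;tell(st(.097,-.03,.295))"'
python3 -m pendant '[[0,0,-2,0.12,1],[0,0,0,0.12,1],[0,0,0,0.12,1],[0,0,0,0.12,1],[0,0,0,0.12,1],[0,0,0,0.12,1],[0,0,0,0.12,1],[0,0,0,0.12,1]]' >/dev/null
python3 -m pendant '[[0,0,0,0.095,1],[-2.5,4,0,0,1],[-2,4,0,0,1],[-0.5,1.5,0,0,1],[0,0,0,0,1]]' >/dev/null;  eval $T
```

```text
t 14.77 stir xyz mm [ 94.1 -46.6 378.5] Fst [0.03 0.19 0.7 ] Mz [-0.034 -0.04  -0.007] open 0.0004 grip 0.0
j1,j6 [-0.02  1.75] tool yaw rel stirrer deg 89.74 tilt -1.0
delta tool cm [1.67 0.28 8.35]
```

```bash
T='python3 -c "from h import *;tell()"'
cat > g2.py <<'E'
from h import *
import sys
tell(); sys.exit(int(-np.dot(sense()['contact_force'][:2],Y)>9))
E
python3 -m pendant '[[0.6,0.3,3,0,1],[0,0,3,0,1],[0,0,2.3,0,1],[0.5,0,0,0,1],[0.5,0,0,0,1],[0.5,0,0,0,1],[0,0,0,0,1]]' >/dev/null;  eval $T
python3 -m pendant '[[0.2,0,0,0,1],[0.2,0,0,0,1],[0.2,0,0,0,1],[0,0,0,0,1]]' >/dev/null;  python3 g2.py && python3 -m pendant '[[0.2,0,0,0,1],[0,0,0,0,1]]' >/dev/null;  python3 g2.py &&  python3 -m pendant '[[0.2,0,0,0,1],[0,0,0,0,1]]' >/dev/null;  python3 g2.py
```

```text
t 15.35 stir xyz mm [ 94.9 -22.3 299.1] Fst [-0.77 -0.37  0.09] Mz [ 0.019 -0.029 -0.004] open -0.0001 grip 0.0
j1,j6 [0.02 1.78] tool yaw rel stirrer deg 90.0 tilt -1.0
t 15.68 stir xyz mm [ 94.2 -17.5 297. ] Fst [-0.08  0.29  0.3 ] Mz [0.016 0.03  0.005] open -0.0006 grip 0.0
j1,j6 [0.03 1.79] tool yaw rel stirrer deg 89.94 tilt -1.0
t 15.85 stir xyz mm [ 93.9 -15.7 296.4] Fst [ 0.02  0.58 -0.67] Mz [-0.024 -0.015  0.038] open -0.0 grip 0.0
j1,j6 [0.03 1.8 ] tool yaw rel stirrer deg 89.92 tilt -1.0
t 16.02 stir xyz mm [ 93.9 -13.7 296.2] Fst [0.49 0.41 0.24] Mz [0.038 0.054 0.028] open -0.0001 grip 0.0
j1,j6 [0.04 1.8 ] tool yaw rel stirrer deg 89.92 tilt -1.0
```

```bash

python3 -m pendant '[[0.2,0,0,0,1],[0,0,0,0,1]]' >/dev/null;  python3 g2.py && python3 -m pendant '[[0.15,0,0,0,1],[0,0,0,0,1]]' >/dev/null &&  python3 g2.py &&  python3 -m pendant '[[0.15,0,0,0,1],[0,0,0,0,1]]' >/dev/null &&  python3 g2.py &&  python3 -m pendant '[[0.15,0,0,0,1],[0,0,0,0,1]]' >/dev/null &&  python3 g2.py &&  python3 -m pendant '[[0.15,0,0,0,1],[0,0,0,0,1]]' >/dev/null &&  python3 g2.py &&  python3 -m pendant '[[0.15,0,0,0,1],[0,0,0,0,1]]' >/dev/null &&  python3 g2.py
```

```text
t 16.18 stir xyz mm [ 93.9 -12.8 296.2] Fst [ 0.31 -3.64  0.67] Mz [-0.731  0.165 -0.049] open 0.0001 grip 1.8
j1,j6 [0.04 1.8 ] tool yaw rel stirrer deg 89.9 tilt -1.0
t 16.35 stir xyz mm [ 93.9 -11.9 296.2] Fst [ 0.73 -6.19  0.61] Mz [-1.217  0.238  0.021] open -0.0004 grip 2.7
j1,j6 [0.04 1.8 ] tool yaw rel stirrer deg 89.87 tilt -1.0
t 16.52 stir xyz mm [ 93.9 -10.5 296.2] Fst [ 0.36 -5.74  1.16] Mz [-1.189  0.304 -0.012] open -0.0001 grip 2.9
j1,j6 [0.04 1.81] tool yaw rel stirrer deg 89.86 tilt -1.0
t 16.68 stir xyz mm [ 93.9  -9.  296.3] Fst [-0.09 -6.07  1.29] Mz [-1.208  0.295 -0.024] open -0.0001 grip 2.9
j1,j6 [0.04 1.81] tool yaw rel stirrer deg 89.86 tilt -1.0
t 16.85 stir xyz mm [ 93.9  -7.6 296.2] Fst [-0.31 -6.31  1.71] Mz [-1.171  0.244 -0.025] open 0.0001 grip 2.9
j1,j6 [0.05 1.81] tool yaw rel stirrer deg 89.86 tilt -1.0
t 17.02 stir xyz mm [ 93.9  -6.  296.2] Fst [ 0.38 -5.75  0.56] Mz [-1.225  0.274 -0.024] open -0.0003 grip 2.9
j1,j6 [0.05 1.81] tool yaw rel stirrer deg 89.86 tilt -1.0
```

The lever slides freely at a steady 6 N past the old butting point, so the teeth have meshed. On to the stop.

```bash

python3 -m pendant '[[0.15,0,0,0,1],[0,0,0,0,1]]' >/dev/null;  python3 g2.py && python3 -m pendant '[[0.15,0,0,0,1],[0,0,0,0,1]]' >/dev/null &&  python3 g2.py &&  python3 -m pendant '[[0.15,0,0,0,1],[0,0,0,0,1]]' >/dev/null &&  python3 g2.py &&  python3 -m pendant '[[0.15,0,0,0,1],[0,0,0,0,1]]' >/dev/null &&  python3 g2.py &&  python3 -m pendant '[[0.15,0,0,0,1],[0,0,0,0,1]]' >/dev/null &&  python3 g2.py &&  python3 -m pendant '[[0.15,0,0,0,1],[0,0,0,0,1]]' >/dev/null &&  python3 g2.py
```

```text
t 17.18 stir xyz mm [ 93.9  -4.5 296.2] Fst [-1.02 -5.3   0.44] Mz [-1.21   0.214  0.018] open 0.0 grip 2.9
j1,j6 [0.05 1.82] tool yaw rel stirrer deg 89.86 tilt -1.0
t 17.35 stir xyz mm [ 93.8  -3.  296.1] Fst [ 0.49 -6.56  1.25] Mz [-1.265  0.236 -0.049] open 0.0001 grip 2.8
j1,j6 [0.05 1.82] tool yaw rel stirrer deg 89.86 tilt -1.0
t 17.52 stir xyz mm [ 93.9  -2.  296. ] Fst [-0.58 -7.58  0.39] Mz [-1.459  0.318 -0.068] open 0.0001 grip 3.4
j1,j6 [0.06 1.82] tool yaw rel stirrer deg 89.85 tilt -1.0
t 17.68 stir xyz mm [ 93.8  -1.7 296. ] Fst [ 0.64 -9.95  0.44] Mz [-2.105  0.39  -0.018] open -0.0001 grip 5.0
j1,j6 [0.06 1.82] tool yaw rel stirrer deg 89.81 tilt -1.0
```

A stiff stop at about the expected travel. I'll back off, lift and check.

```bash

python3 -m pendant '[[-0.5,0,0,0,1],[-1.5,0,0,0,1],[-2,0,0,0,1],[-2,0,-1,0,1],[-2,0,-3,0,1],[0,0,-3,0,1],[0,0,0,0,1],[0,0,0,0,1]]' >/dev/null
python3 - <<'E'
from h import *
tell()
for n in('wrist','scene'):
    c=cap(n,n+'5.png'); w=cloud(c); d=w[...,:2]-C; sx,sy=d@X,d@Y
    m=(w[...,2]>.275)&(w[...,2]<.33)&(abs(sx-.097)<.02)&(abs(sy)<.05)&(c['img'].max(2)<60)
    print(n,m.sum(),[np.percentile(q[m]*1e3,[2,50,98]).round(1) for q in(sx,sy,w[...,2])] if m.sum() else '')
E
```

```text
t 18.35 stir xyz mm [ 95.1 -78.8 369.2] Fst [-0.09  0.73  0.01] Mz [-0.003  0.011  0.004] open 0.0001 grip 0.0
j1,j6 [-0.07  1.69] tool yaw rel stirrer deg 89.88 tilt -1.0
wrist 2727 [array([ 87.6,  97. , 106.6]), array([10.2, 21.6, 34.4]), array([278.7, 302.3, 305.5])]
scene 60 [array([ 95.2, 103.5, 108.6]), array([10.7, 16.6, 20.5]), array([276.3, 290. , 306.6])]
```

View pics/wrist5.png

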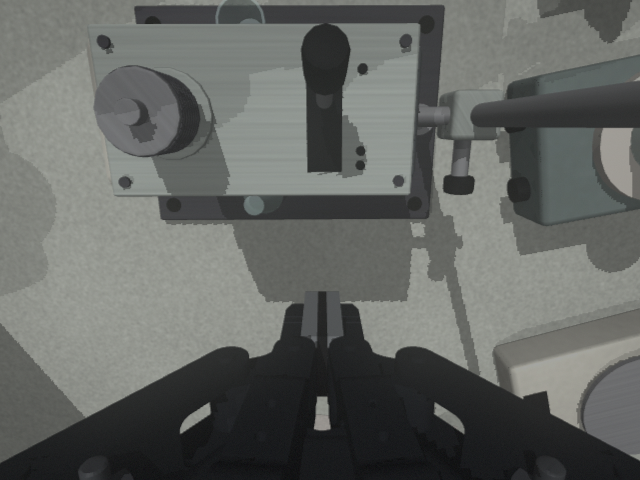

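The wrist view shows the knob at (325,60) at the one-pip (low) end of its slot; beaker and flask are still in place. Final numeric check of the swing against the start:

```bash

python3 - <<'E'
from h import *
c=cap('wrist'); w=cloud(c); d=w[...,:2]-C; sx,sy=d@X,d@Y
b=(w[...,2]>.27)&(abs(sx-.097)<.025)&(abs(sy)<.06)&(w[...,2]<.33)
v,u=np.nonzero(b); P=np.c_[sx[b],sy[b],w[...,2][b]]
# fit the top disk plane: points of the upper cap
t=P[P[:,2]>.297]; print(np.percentile(t*1e3,[1,50,99],0).round(1))
for _ in range(8):
    A=np.c_[t[:,:2],np.ones(len(t))]; k=np.linalg.lstsq(A,t[:,2],rcond=None)[0]; r=np.abs(A@k-t[:,2]); t=t[r<max(.0008,1.5*np.median(r))]
print('slope y',k[1],'tilt rad',np.arctan(-k[1]),len(t),'disk centre',((t.max(0)+t.min(0))/2*1e3).round(1))
# lever tilt: pivot z .205
print('angle from centre',np.arctan2(((t.max(0)+t.min(0))/2)[1]-.0008,((t.max(0)+t.min(0))/2)[2]-.205))
E
```

```text
[[ 87.1  14.7 297.5]
 [ 97.   24.6 303. ]
 [106.9  35.2 306. ]]
slope y -0.16934491257204695 tilt rad 0.1677534011443604 1001 disk centre [ 96.9  25.7 302.9]
angle from centre 0.24947709311695265
```

The top of the knob reads about 0.25 rad, but the whole swing from start looks slightly short. I'll recheck by pressing once more at a moderate force, to see whether it really is the stop, then compare fixed top-camera views.

```bash
T='python3 -c "from h import *;tell()"'
sed -i 's/>9)/>11.5)/' g2.py
python3 -m pendant '[[2.4,0.1,0,0,1],[2.4,0,2.5,0,1],[0,0,2.5,0,1],[0,0,2.3,0,1],[0.5,0,0,0,1],[0.5,0,0,0,1],[0,0,0,0,1]]' >/dev/null;  eval $T
python3 -m pendant '[[0.4,0,0,0,1],[0.4,0,0,0,1],[0.4,0,0,0,1],[0,0,0,0,1]]' >/dev/null; python3 g2.py && python3 -m pendant '[[0.2,0,0,0,1],[0,0,0,0,1]]' >/dev/null && python3 g2.py && python3 -m pendant '[[0.2,0,0,0,1],[0,0,0,0,1]]' >/dev/null && python3 g2.py  && python3 -m pendant '[[0.15,0,0,0,1],[0,0,0,0,1]]' >/dev/null && python3 g2.py && python3 -m pendant '[[0.15,0,0,0,1],[0,0,0,0,1]]' >/dev/null && python3 g2.py && python3 -m pendant '[[0.15,0,0,0,1],[0,0,0,0,1]]' >/dev/null && python3 g2.py
```

```text
t 19.08 stir xyz mm [ 95.  -19.3 293.7] Fst [ 1.03  0.72 -0.11] Mz [ 0.011  0.017 -0.042] open 0.0001 grip 0.0
j1,j6 [0.03 1.79] tool yaw rel stirrer deg 89.98 tilt -1.0
t 19.42 stir xyz mm [ 95.5  -7.5 294.5] Fst [-0.24 -0.73  0.24] Mz [-0.012 -0.001 -0.029] open -0.0 grip 0.0
j1,j6 [0.04 1.81] tool yaw rel stirrer deg 89.96 tilt -1.0
t 19.58 stir xyz mm [ 95.   -6.1 293.7] Fst [ 0.13  0.18 -0.08] Mz [-0.005  0.028  0.018] open -0.0 grip 0.0
j1,j6 [0.05 1.81] tool yaw rel stirrer deg 89.93 tilt -1.0
t 19.75 stir xyz mm [ 94.9  -4.2 293.3] Fst [ 0.27 -0.23  0.22] Mz [-0.029 -0.048  0.012] open -0.0002 grip 0.0
j1,j6 [0.05 1.81] tool yaw rel stirrer deg 89.93 tilt -1.0
t 19.92 stir xyz mm [ 94.9  -2.9 293.2] Fst [ 0.33 -0.03 -0.1 ] Mz [-0.091 -0.014  0.001] open -0.0001 grip 0.1
j1,j6 [0.05 1.82] tool yaw rel stirrer deg 89.92 tilt -1.0
t 20.08 stir xyz mm [ 94.9  -2.4 293.2] Fst [ 0.   -3.84  0.36] Mz [-0.808  0.167  0.017] open 0.0 grip 1.9
j1,j6 [0.05 1.82] tool yaw rel stirrer deg 89.89 tilt -1.0
t 20.25 stir xyz mm [ 94.9  -2.1 293.3] Fst [ 0.38 -7.06  0.46] Mz [-1.536  0.338 -0.082] open -0.0003 grip 3.7
j1,j6 [0.06 1.82] tool yaw rel stirrer deg 89.85 tilt -1.0
```

```bash

python3 -m pendant '[[0.12,0,0,0,1],[0,0,0,0,1]]' >/dev/null && python3 g2.py && python3 -m pendant '[[0.1,0,0,0,1],[0,0,0,0,1]]' >/dev/null && python3 g2.py
python3 -m pendant '[[-0.5,0,0,0,1],[-2,0,0,0,1],[-3,0,-1,0,1],[-3,0,-3,0,1],[-3,0,-3,0,1],[-4,0,0,0,1],[-4,0,0,0,1],[-4,0,0,0,1]]' >/dev/null
python3 -m pendant '[[-4,-2,0,0,1],[-4,-2,0,0,1],[0,0,0,0,1],[0,0,0,0,1]]' >/dev/null
python3 - <<'E'
from h import *
tell(); s=np.load('c1.npz'); c=cap('top'); e=cap('scene')
for n,I,w in(('top0',s['b'],s['wb']),('top1',c['img'],cloud(c)),('sc0',s['a'],s['wa']),('sc1',e['img'],cloud(e))):
    d=w[...,:2]-C; sx,sy=d@X,d@Y
    m=(w[...,2]>.298)&(w[...,2]<.33)&(abs(sx-.097)<.02)&(abs(sy)<.05)&(I.max(2)<70)
    print(n,m.sum(),[((np.percentile(q[m],2)+np.percentile(q[m],98))*500).round(1) for q in(sx,sy,w[...,2])] if m.sum() else '')
E
```

```text
t 20.42 stir xyz mm [ 94.9  -1.9 293.3] Fst [  0.77 -10.4    0.76] Mz [-2.02   0.431 -0.023] open -0.0002 grip 5.0
j1,j6 [0.06 1.82] tool yaw rel stirrer deg 89.82 tilt -1.0
t 20.58 stir xyz mm [ 94.9  -1.7 293.3] Fst [ -0.03 -11.99   1.43] Mz [-2.518  0.565 -0.043] open -0.0002 grip 6.0
j1,j6 [0.06 1.82] tool yaw rel stirrer deg 89.78 tilt -1.0
t 21.58 stir xyz mm [  56.8 -307.5  362.5] Fst [ 0.02  0.41 -0.19] Mz [-0.042 -0.037  0.037] open 0.0 grip 0.0
j1,j6 [-0.47  1.3 ] tool yaw rel stirrer deg 89.71 tilt -1.0
top0 40 [np.float64(95.7), np.float64(-20.3), np.float64(305.7)]
top1 37 [np.float64(95.9), np.float64(24.5), np.float64(305.2)]
sc0 77 [np.float64(98.5), np.float64(-18.9), np.float64(302.8)]
sc1 19 [np.float64(99.3), np.float64(18.2), np.float64(302.8)]
```

Low measures as far from the head's centreline as high did at the start. The stop was rigid up to 12 N, and nothing crept back between the two pushes. I'm handing it in.

```bash
python3 -c "
from cell import order
print(order.job_done())"
```

```text
the job is handed in; nothing more can be done
None
```

The stirrer is in low range and the job is handed in (no verdict came back): the teeth butted at about 12.7 N, caught after about 66° of collar turn at no more than about 0.32 Nm, and the lever was eased to its stop and let go, with the beaker and small flask seen standing in place.

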